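# Fetch the LC column from behind the bottle and clip it into its rest

## Task

The steel LC column lies under the low riser behind the amber bottle, with only its end nut showing. Stand the amber bottle aside, draw the column out by that nut and let it lie on the open bench, then take it again by the middle of its tube and press it down into the rest until both pairs of spring jaws have snapped over it. Finally stand the amber bottle back where it was, without knocking the beaker, the wrenches or the tubing cutter out of their places.

Things in the scene. Friction and masses are not known exactly. Their poses are not given: they have to be found in the camera images.
- amber_bottle: Amber glass bottle, 86 mm wide body, 164 mm high, about 0.55 kg; take it by its round screw cap, 33 mm wide, z 148 to 164 mm (below that the shoulder flares out). Stands upright just in front of the column's end. Origin: centre of its underside, z up.
- column: Steel LC column, 0.16 kg: tube 9.6 mm thick along its own y, a hex nut at each end (16 mm across flats, z 0 to 16 mm): nuts at y -82 to -66 and +66 to +84 mm, and a small soft plug beyond +84. It lies on its flats; origin under the middle of the tube, at bench level. The -y end points at the robot and sticks about 40 mm out of the riser.
- column_axis (a point): Point on the axis of the column's tube at its middle, 8 mm above column's origin.
- riser: Grey sheet-metal riser fixed to the bench, 120 mm deep (x) by 200 mm wide (y), 46 mm high, 42 mm clear under it, open at front (-x) and back, 4 mm side walls. Small things up to 25 mm high and a back rail stand on its far half. Origin: centre of its footprint.
- rest: Column rest fixed to the bench: base plate 64 (x) x 136 (y) mm, top at z 11 mm; at y = -50 and +50 mm a V-saddle 14 mm wide with two sprung steel jaws, tops at z 55 mm, lips flaring open 20 mm. Column lies along the rest's y, either way round. Press at mid-tube: jaws snap over it at about 8 to 15 N in all and it then bottoms in the V's. Origin: centre of its underside.
- rest_seat (a point): Where the middle of the tube axis belongs when the column is seated in the rest: 40 mm above the rest's origin. Along the rest's y it may be up to 8 mm off, the nuts stay outside the saddles.
- vial_rack: Bystander: vial rack 62 (x) x 96 (y) mm with a few vials, 36 mm high, fixed. It and the rest stand to the left of the riser's front, one nearer the robot and one farther, in either order. Origin: centre of its underside.
- solvent_bottle_1: Bystander: 1 l solvent bottle with its lines, fixed, 101 mm wide, 250 mm high, to the right of the amber bottle. The bench in front of it, and right of it, is free.
- solvent_bottle_2: Bystander: another such bottle farther right, fixed, 101 mm wide, 250 mm high.
- beaker: Bystander: 50 ml beaker, loose, 46 mm wide, 58 mm high, left of the riser. Origin: centre of its underside.
- tubing_cutter: Bystander: small tubing cutter, loose, 25 x 62 x 15 mm, near the front edge of the bench. Origin: centre of its underside.
- wrench_a: Bystander: open-end wrench, loose, 18 x 113 x 4 mm, beyond the +y end of the rest. Origin: centre of its underside.
- wrench_b: Bystander: smaller open-end wrench, loose, 14 x 95 x 4 mm, next to the other. Origin: centre of its underside.

How it is judged:
On the way, in this order (a step that is already met when the one before it is completed fails the run):
1. the amber bottle stands upright on the bench, let go, at least 80 mm from where it was (distance of amber_bottle from where it was at the start of the episode above 0.08 m and angle between amber_bottle's own z axis and vertical below 0.1 rad and height (world z) of amber_bottle below 0.01 m and linear speed of amber_bottle below 0.02 m/s and contact force between the fingers and amber_bottle below 0.1 N), for 0.2 s.
2. the column is out from under the riser (middle more than 0.13 m from the riser's) and lies on the bench, let go (horizontal distance between column_axis and riser above 0.13 m and height (world z) of column_axis below 0.014 m and linear speed of column below 0.02 m/s and contact force between the fingers and column below 0.1 N), for 0.1 s.
3. the column is snapped into both saddles of the rest and let go (z of column_axis in the frame of rest between 0.037 and 0.043 m and x of column_axis in the frame of rest between -0.005 and 0.005 m and y of column_axis in the frame of rest between -0.015 and 0.015 m and angle between the y axis of column and the y axis of rest, either way round below 0.035 rad and contact force between the fingers and column below 0.1 N), for 0.2 s.
At the end, for the whole second after the job is handed in: Column seated in both saddles (axis within 3 mm of seat height, 5 mm across, 15 mm along, parallel within 0.035 rad), amber bottle upright and at rest within 30 mm of where it first stood; both let go (all of step 3 and distance of amber_bottle from where it was at the start of the episode below 0.03 m and angle between amber_bottle's own z axis and vertical below 0.1 rad and height (world z) of amber_bottle below 0.01 m and linear speed of each of amber_bottle, column below 0.02 m/s and contact force between the fingers and amber_bottle below 0.1 N); the robot touches nothing.
It fails at once if the amber bottle is tipped over (angle between amber_bottle's own z axis and vertical above 0.6 rad).
It fails at once if the beaker, a wrench or the tubing cutter is shoved more than 30 mm away, or the beaker knocked over (distance of any of beaker, tubing_cutter, wrench_a, wrench_b from where it was at the start of the episode above 0.03 m or angle between beaker's own z axis and vertical above 0.5 rad).
It also fails if it takes over 69 s, if anything falls off the work surface, if the arm or the gripper's body presses on something with over 40 N, if the wrist force passes 120 N, or if a joint passes its speed limit or range.

## Robot

A 6-joint arm with a two-finger parallel gripper is mounted at the origin on a cart in front of the work surface, level with it; the furniture and walls round the work are solid. World frame = base frame: x ahead of the robot, y to its left, z up, the work surface at z = 0. Lengths are in m, angles in rad, forces in N, time in s.
With the tool pointing down it reaches from about 0.4 to 0.825 m from the base axis. Payload 7 kg.
Tool frame: the origin (TCP) lies on the centre line of the jaws, within the pads' length; the fingertips stand 19 mm ahead of it and the grasp point (between the pads) is the TCP; z points along the fingers, y is the line along which they close (so a half turn about z gives the same grasp; the last joint's range is limited). The gripper opens to 88 mm and grips with 3 to 60 N. Pads are 19 mm wide; open, the fingers measure 130 mm over their backs; the gripper's body (78 mm by 193 mm) begins 47 mm behind the grasp point.
Start: joints at [1.506, 0.359, 0.012, 0, -1.224, -0.288], TCP at [0.233, 0.633, 0.246] pointing down, gripper open.
Joint ranges: [-3.07, 3.07], [-1.43, 2.12], [-1.02, 1.25], [-3.03, 1.67], [-3.05, -0], [-3.03, 3.03]. Speed limits (rad/s): [2.39, 2.39, 3.01, 3.14, 3.14, 3.14].

## Interface

Orientations are given as [roll, pitch, yaw] about the fixed x, y, z axes, in that order (R = Rz(yaw) Ry(pitch) Rx(roll)).
In Python, from station import arm, imaging, models gives the robot as it stands.
- The arm moves only by the tool play_rows, never from a script. Its arguments are lists of equal length, an entry for each row: "travel": the shift along the tool's x, y, z in units of 25 mm (1.0 is 25 mm), a list of three; "twist": the turn about the tool's z in units of 0.15 rad (1.0 is 0.15 rad). A call has 1 to 8 rows; each row shifts and turns the commanded pose from where the row before left it, along the tool's axes as they then stand; what a row does not reach is not made up. A row lasts 1/8 s, in which the tool goes at most 62.5 mm and 10.7 degrees, less where a joint would pass 70% of its speed; a pose out of reach is approached as far as the arm can. A call with a number of a shift or a turn outside -1 to 1 is refused whole. A call with a gripper value outside its range is refused whole. "fingers" is the opening, from 0 (shut) to 1 (fully open), set as the call begins (left out, the last holds). The fingers move at their own pace and stop on an object; "newtons" is the grip in N (left out, the last holds). Time passes only in rows, so rows that do not move let the fingers close. It gives the time, the measured TCP pose, the force, the opening and the grip force at its end, in the units of the state.
- arm.get_state(): the state, without advancing time (a new reading comes with each control period).
- imaging.grab_frame(name): name is "scene" or "side" or "wrist"; returns a dict with "pixels" (480x640x3 uint8, red, green, blue), "fx", "fy", "cx", "cy" (pixels), "R" (3x3) and "t" (3): a world point X has camera coordinates R X + t; the wrist camera has in their place "T_tool_cam" (4x4, takes a point from camera to tool coordinates, whose origin is the TCP and whose axes are the flange's). Camera axes: x right, y down, z forward; pixel columns grow to the right and rows downward; lengths in m; the calibration is good to about 2 mm. The wrist camera is an equidistant fisheye: a pixel r from the principal point sees the ray r / f radians off the axis. A picture is of the moment at which its call begins: read the wrist's pose just before it. There is no depth.
- arm.job_done(): hands the job in; it is judged then, once.
Trained networks look in the newest picture that a camera, given by its name, has taken for a name from the list of things; names that differ only in an ending like _2 or _b are one class to them, and where a whole thing is asked for, a point or a joint stands for the part that bears it (a point fixed in the world has none). Each returns a list of dicts, best first, with "confidence" (0 to 1); they miss things now and then, are a little off and sometimes report something else, mostly with a low value. They report only what shows in the picture. A call takes as long as a camera call.
- models.boxes_of(name, camera): "extent" ([centre column, centre row, width, height] in pixels, round what is visible of it).
- models.silhouettes(name, camera): "pixels" (480x640 bool, what is visible of it) and "extent" ([centre column, centre row, width, height] in pixels, round what is visible of it).
The state is a dict: "t": time; "q": joint angles; "qd": joint speeds; "joint_efforts": joint torques, N m; "eef_pos": TCP position; "ee_rot": TCP orientation; "force": force on the tool from outside, world axes, zero at the start; "moment": the same for the moment, N m; "width": finger opening in m; "gripper_force": force on a finger pad.
Only numpy, scipy, OpenCV 4.12 (cv2) and the standard library are available. Lean on these libraries where they do the work, as an engineer would, in place of code of your own. Each camera call takes 0.05 s, during which the arm holds its last target. There are 200 camera calls.

## Working session

There is one attempt and no reset: what is moved stays moved. The work goes in short steps, Python scripts to look and compute and a tool call to move; the robot and the scene stay as the last step left them, time stands still between calls to the robot, and variables do not carry over. Pictures are saved under pics/ and viewed, at most 10 in all, crops included, and the job is handed in when it is done.

Besides the shell and the picture viewer there is one more tool, called after "Call:" as a command line: name --pt "numbers of a row" for each row, then --argument value for the rest. play_rows: Moves the arm, as the interface text tells. Shifts and turns lie within -1 to 1; 1 stands for 25 mm of shift or 0.15 rad of turn. Its arguments: {"type":"object","properties":{"travel":{"type":"array","items":{"type":"array","items":{"type":"number"}}},"twist":{"type":"array","items":{"type":"number"}},"fingers":{"type":"number"},"newtons":{"type":"number"}},"required":["travel","twist"]}

```bash
mkdir -p pics; cat > h.py <<'E'
import numpy as np, cv2
from station import arm, imaging, models
def ray(f,u,v):
    d=np.array([(u-f['cx'])/f['fx'],(v-f['cy'])/f['fy'],1.]); R=np.array(f['R']); t=np.array(f['t'])
    return -R.T@t, R.T@d
def atz(f,u,v,z):
    c,d=ray(f,u,v); return c+d*(z-c[2])/d[2]
def proj(f,X):
    p=np.array(f['R'])@np.array(X)+np.array(f['t']); return p[0]/p[2]*f['fx']+f['cx'],p[1]/p[2]*f['fy']+f['cy']
E
python3 - <<'E'
from h import *
for n in ('scene','side'):
    f=imaging.grab_frame(n); cv2.imwrite(f'pics/{n}0.png',f['pixels'][:,:,::-1])
    R=np.array(f['R']);print(n,'cam',(-R.T@np.array(f['t'])).round(3),R[2].round(2))
    for k in ['amber_bottle','column','riser','rest','vial_rack','solvent_bottle_1','beaker','tubing_cutter','wrench_a']:
        for m in models.boxes_of(k,n)[:2]:
            e=m['extent'];print(k,round(m['confidence'],2),np.round(e),atz(f,e[0],e[1],0).round(3))
s=arm.get_state();print(s['t'],s['eef_pos'],s['ee_rot'],s['width'])
E
```

```text
scene cam [-0.109  0.835  0.527] [ 0.6  -0.67 -0.44]
amber_bottle 0.9 [303. 247.  37.  77.] [0.614 0.071 0.   ]
riser 0.67 [280. 222.  27.  21.] [0.76  0.006 0.   ]
rest 0.61 [267. 324.  74.  66.] [0.448 0.339 0.   ]
vial_rack 0.71 [206. 294.  42.  37.] [0.608 0.355 0.   ]
vial_rack 0.27 [263. 324.  77.  63.] [0.451 0.346 0.   ]
solvent_bottle_1 0.71 [362. 184.  46. 105.] [ 0.79  -0.392  0.   ]
solvent_bottle_1 0.62 [400. 176.  42.  99.] [ 0.75  -0.549  0.   ]
beaker 0.59 [208. 269.  17.   6.] [0.687 0.292 0.   ]
tubing_cutter 0.81 [392. 283.  21.  24.] [0.368 0.059 0.   ]
wrench_a 0.7 [208. 359.  66.  30.] [0.444 0.471 0.   ]
wrench_a 0.52 [193. 367.  45.  31.] [0.446 0.5   0.   ]
side cam [0.254 0.846 0.841] [ 0.27 -0.64 -0.72]
amber_bottle 0.68 [330. 336.  37.  61.] [0.435 0.352 0.   ]
amber_bottle 0.63 [326. 248.  38.  64.] [0.539 0.106 0.   ]
column 0.56 [297. 256.  18.  14.] [ 0.6    0.158 -0.   ]
riser 0.79 [274. 238.  77.  79.] [0.685 0.121 0.   ]
rest 0.88 [330. 335.  40.  63.] [0.435 0.352 0.   ]
vial_rack 0.9 [265. 315.  35.  38.] [0.596 0.354 0.   ]
vial_rack 0.63 [345. 163.  40.  88.] [ 0.618 -0.274  0.   ]
solvent_bottle_1 0.66 [344. 162.  37.  90.] [ 0.623 -0.278  0.   ]
solvent_bottle_1 0.58 [367. 140.  31.  85.] [ 0.59  -0.431  0.   ]
beaker 0.94 [242. 275.  23.  36.] [ 0.703  0.268 -0.   ]
beaker 0.71 [272. 239.  77.  77.] [0.69  0.125 0.   ]
tubing_cutter 0.53 [390. 253.  12.  14.] [0.375 0.062 0.   ]
wrench_a 0.62 [300. 392.  46.  14.] [0.445 0.498 0.   ]
wrench_a 0.61 [297. 256.  21.  16.] [0.599 0.159 0.   ]
1.0 [0.2332333  0.63341913 0.2455751 ] [-3.14153332e+00  1.77523755e-05 -3.52799679e-01] 0.08747038982119425
```

View pics/scene0.png

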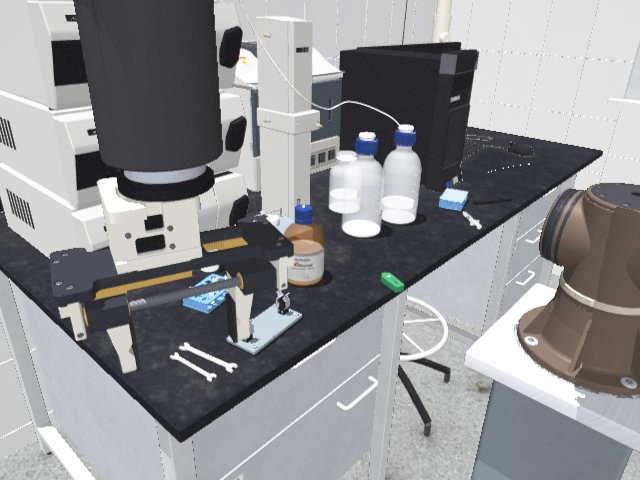

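View pics/side0.png

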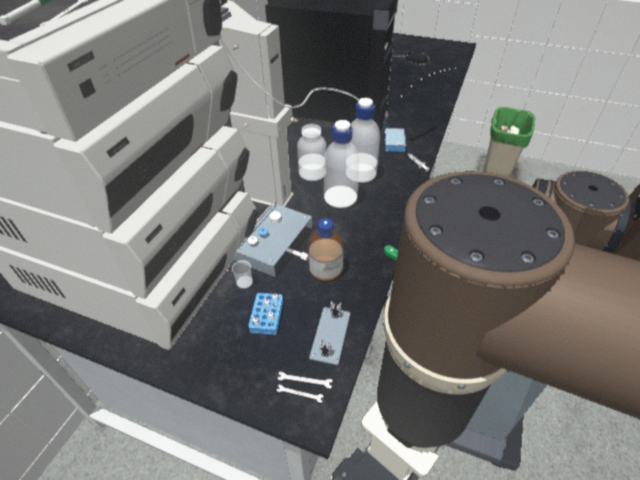

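The scene view shows the cap at about (304,208), the rest at (265,325) with its jaws, wrenches at (200,360) and the cutter at (392,283). The side view shows the riser at (274,238), the column end at (304,256), the bottle cap at (326,224), and the rest at (330,335).

```bash
python3 - <<'E'
from h import *
f=imaging.grab_frame('side');g=imaging.grab_frame('scene')
a=cv2.resize(f['pixels'][185:375,215:415][:,:,::-1],None,fx=3.15,fy=3.15,interpolation=3);cv2.imwrite('pics/c.png',a)
def sil(n,c,i=0):
    m=models.silhouettes(n,c); return np.array(m[i]['pixels'],np.uint8)
for n in ('riser','rest','amber_bottle','column','vial_rack','solvent_bottle_1','tubing_cutter','beaker'):
    try:
        for m in models.silhouettes(n,'side')[:2]:
            p=np.array(m['pixels'],np.uint8); c=max(cv2.findContours(p,0,2)[0],key=cv2.contourArea)
            r=cv2.approxPolyDP(c,3,True)[:,0]
            print(n,round(m['confidence'],2),r.tolist())
    except Exception as e: print(n,e)
def tri(u1,u2):
    (c,d),(e,k)=ray(f,*u1),ray(g,*u2)
    d/=np.linalg.norm(d);k/=np.linalg.norm(k)
    s=np.linalg.lstsq(np.c_[d,-k],e-c,rcond=None)[0];P=c+s[0]*d;Q=e+s[1]*k
    return ((P+Q)/2).round(4),np.linalg.norm(P-Q).round(4)
print('cap',tri((326,224),(304,212)), atz(f,326,220,.164),atz(g,304,206,.164))
E
```

```text
riser 0.92 [[273, 202], [259, 217], [235, 258], [276, 276], [275, 263], [302, 230], [311, 229], [312, 220]]
rest 0.66 [[332, 304], [322, 310], [309, 358], [336, 365], [350, 314]]
amber_bottle 0.79 [[323, 219], [308, 242], [309, 271], [317, 279], [330, 280], [340, 271], [341, 239], [332, 222]]
column 0.56 [[286, 250], [307, 259], [305, 253]]
vial_rack 0.87 [[258, 293], [250, 329], [275, 334], [282, 297]]
solvent_bottle_1 0.75 [[338, 122], [325, 155], [324, 191], [328, 203], [345, 207], [356, 198], [358, 155], [349, 141], [348, 124]]
solvent_bottle_1 0.68 [[366, 98], [357, 103], [356, 119], [351, 123], [351, 142], [359, 154], [360, 181], [364, 182], [376, 173], [378, 128], [371, 120], [373, 104]]
tubing_cutter 0.68 [[386, 246], [385, 254], [395, 260], [397, 250]]
beaker 0.65 [[238, 261], [233, 266], [235, 281], [244, 288], [252, 282], [248, 262]]
beaker 0.46 [[367, 98], [357, 104], [351, 123], [351, 141], [359, 153], [360, 182], [376, 175], [381, 145], [380, 129], [373, 120], [374, 105]]
cap (array([0.5172, 0.167 , 0.1487]), np.float64(0.005)) [0.51559522 0.16652902 0.164     ] [0.51188591 0.17577482 0.164     ]
```

View pics/c.png

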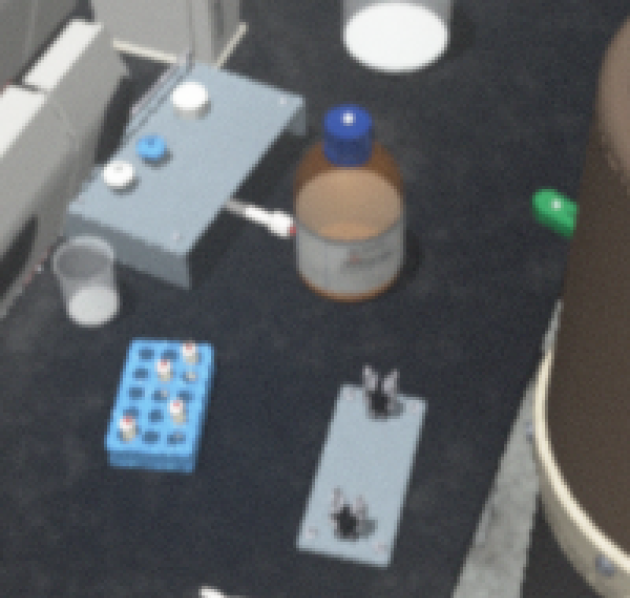

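Crop (3.15x, from 215,185): bottle cap top at (348,113), the nut from about (245,208) to (293,230), riser front top edge (188,250)-(304,103), and rest plate corners (343,385),(427,400),(388,566),(298,548).

```bash
python3 - <<'E'
from h import *
f=imaging.grab_frame('side')
def P(x,y,z): return atz(f,215+x/3.15,185+y/3.15,z)
r=np.array([P(*p,.011) for p in [(343,385),(427,400),(388,562),(298,546)]]);print('rest',r.round(3).tolist(),r.mean(0))
m=(r[0]+r[1]-r[2]-r[3])/2;print('rest axis',np.linalg.norm(m[:2]),np.arctan2(m[1],m[0]),np.linalg.norm((r[0]+r[3]-r[1]-r[2])/2))
r=np.array([P(*p,.046) for p in [(188,249),(304,101),(195,62),(70,210)]]);print('riser',r.round(3).tolist(),r.mean(0))
m=(r[0]+r[3]-r[1]-r[2])/2;print(np.linalg.norm(m[:2]),np.arctan2(m[1],m[0])-np.pi/2)
a,b=P(232,204,.008),P(292,229,.008);print('col',a,b,np.arctan2(*(a-b)[1::-1]))
print('cap',P(348,113,.164),P(348,158,.148))
print('beaker',P(90,308,0),'rack',P(155,405,.03))
print('bottle base', P(350,270,0))
s=atz(f,341,196,0);print('solv',s)
E
```

```text
rest [[0.473, 0.293, 0.011], [0.411, 0.283, 0.011], [0.393, 0.416, 0.011], [0.454, 0.427, 0.011]] [0.43269238 0.35468127 0.011     ]
rest axis 0.13438875455844235 -1.4339331373961324 0.06212079095501834
riser [[0.622, 0.24, 0.046], [0.602, 0.051, 0.046], [0.712, 0.038, 0.046], [0.728, 0.236, 0.046]] [0.66606364 0.14114236 0.046     ]
0.19408662675955468 -0.09301387016315554
col [0.62688969 0.15226028 0.008     ] [0.56908117 0.16040974 0.008     ] -0.14005056803765187
cap [0.51566966 0.16968369 0.164     ] [0.50492197 0.19786904 0.148     ]
beaker [ 6.88901426e-01  2.88166699e-01 -1.11022302e-16] rack [0.5871635 0.3699822 0.03     ]
bottle base [0.51123823 0.17830168 0.        ]
solv [ 5.74597216e-01 -1.13014348e-01 -1.11022302e-16]
```

Call:
play_rows --pt "0 0 0" --pt "0.8 0.95 0" --pt "0.8 0.95 0" --pt "0.8 0.95 0" --pt "0.8 0.95 0" --pt "0.8 0.95 0" --pt "0.8 0.95 0" --pt "0.8 0.95 0" --twist '[-0.7,-0.7,0,0,0,0,0,0]' --fingers 1 --newtons 20

```text
t: 2.55
eef_pos: [0.346, 0.446, 0.2457]
ee_rot: [-3.141, -0.0, -0.143]
force: [-0.1, 0.5, -0.3]
width: 0.0875
gripper_force: 0.0
```

Call:
play_rows --pt "0.8 0.95 0" --pt "0.8 0.95 0" --pt "0.8 0.95 0" --pt "0.8 0.95 0" --pt "0.8 0.95 0" --pt "0.8 0.95 0" --pt "0.8 0.95 0" --pt "0 0 0" --twist '[0,0,0,0,0,0,0,0]'

```text
t: 3.55
eef_pos: [0.461, 0.2609, 0.2457]
ee_rot: [-3.142, -0.0, -0.145]
force: [-0.6, 0.2, -1.0]
width: 0.0878
gripper_force: 0.0
```

```bash
cat >> h.py <<'E'
from scipy.spatial.transform import Rotation as Ro
def wgrab():
    s=arm.get_state(); f=imaging.grab_frame('wrist'); f['T']=np.eye(4); f['T'][:3,:3]=Ro.from_euler('xyz',s['ee_rot']).as_matrix(); f['T'][:3,3]=s['eef_pos']
    f['T']=f['T']@np.array(f['T_tool_cam']); return f
def watz(f,u,v,z):
    x,y=(u-f['cx'])/f['fx'],(v-f['cy'])/f['fy']; r=np.hypot(x,y)+1e-12
    d=f['T'][:3,:3]@np.array([x/r*np.sin(r),y/r*np.sin(r),np.cos(r)]); c=f['T'][:3,3]; return (c+d*(z-c[2])/d[2]).round(4)
def wbox(f,n,z,k=2):
    for m in models.boxes_of(n,'wrist')[:k]:
        e=m['extent'];print(n,round(m['confidence'],2),np.round(e),watz(f,e[0],e[1],z))
E
python3 - <<'E'
from h import *
f=wgrab();print(f['T'].round(3),f['fx'],f['cx'],f['cy'])
cv2.imwrite('pics/w1.png',f['pixels'][:,:,::-1])
wbox(f,'amber_bottle',.1);wbox(f,'column',.008);wbox(f,'rest',.011);wbox(f,'riser',.046);wbox(f,'vial_rack',.03);wbox(f,'tubing_cutter',0.01);wbox(f,'solvent_bottle_1',0.1)
E
```

```text
[[-0.145 -0.952 -0.269  0.534]
 [-0.989  0.14   0.039  0.25 ]
 [ 0.     0.272 -0.962  0.385]
 [ 0.     0.     0.     1.   ]] 371.64829954431775 314.29425622511377 242.49220428709143
amber_bottle 0.64 [410. 149. 117. 105.] [0.5182 0.1778 0.1   ]
column 0.59 [398.  74.  19.  55.] [0.5919 0.1563 0.008 ]
rest 0.78 [234. 246. 131.  81.] [0.4383 0.351  0.011 ]
riser 0.68 [254.  12.  50.  22.] [0.664  0.2866 0.046 ]
riser 0.63 [405.  31. 206.  61.] [0.6275 0.1524 0.046 ]
vial_rack 0.87 [206. 104. 103.  94.] [0.587  0.3474 0.03  ]
solvent_bottle_1 0.78 [601.  84.  77.  91.] [ 0.5678 -0.0269  0.1   ]
```

View pics/w1.png

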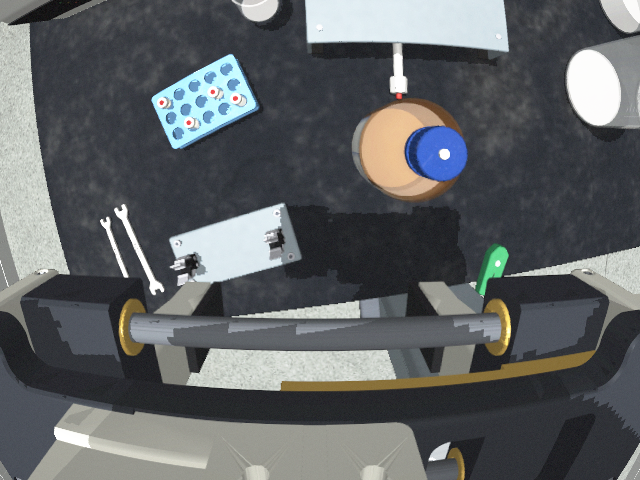

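The wrist view shows the cap at about (444,153), nut (398,84) with its tube entering the riser at (397,45), red tip (399,96), rest plate corners (169,237),(287,204),(301,258),(185,290 hidden), jaws at (187,262) and (275,238).

```bash
python3 - <<'E'
from h import *
f=wgrab()
p=f['pixels'].astype(int);m=((p[:,:,2]>90)&(p[:,:,0]<70)&(p[:,:,1]<110)).astype(np.uint8);m[:,:380]=0;m[:100]=0;m[200:]=0
c=cv2.moments(m);u,v=c['m10']/c['m00'],c['m01']/c['m00'];print('cap',u,v,watz(f,u,v,.16),watz(f,u,v,.164))
for q in [(397,46),(398,75),(398,92),(399,97)]:print(q,watz(f,*q,.008))
print('rest',[watz(f,*q,.011).tolist() for q in [(169,237),(287,204),(301,258)]],[watz(f,*q,.050).tolist() for q in [(187,262),(275,238)]])
print('riser front top',[watz(f,*q,.046).tolist() for q in [(306,43),(508,50)]])
print('solv',watz(f,594,88,0.0),'cut',watz(f,494,268,0.01),watz(f,485,295,0.01))
E
```

```text
cap 437.1351689612015 152.34981226533168 [0.5169 0.1784 0.16  ] [0.5171 0.1797 0.164 ]
(397, 46) [0.6208 0.1556 0.008 ]
(398, 75) [0.5897 0.1594 0.008 ]
(398, 92) [0.572 0.162 0.008]
(399, 97) [0.5667 0.1617 0.008 ]
rest [[0.4572, 0.4247, 0.011], [0.4727, 0.2897, 0.011], [0.4135, 0.2843, 0.011]] [[0.4373, 0.394, 0.05], [0.4489, 0.3022, 0.05]]
riser front top [[0.6236, 0.2476, 0.046], [0.6064, 0.0495, 0.046]]
solv [ 0.5748 -0.107   0.    ] cut [0.3679 0.0653 0.01  ] [0.3352 0.0765 0.01  ]
```

Call:
play_rows --pt "0.66 0.76 0" --pt "0.66 0.76 0" --pt "0.66 0.76 0" --pt "0.66 0.76 0" --pt "0 0 0.8" --pt "0 0 0.8" --pt "0 0 0.8" --pt "0 0 0.7" --twist '[0,0,0,0,0,0,0,0]'

```text
t: 5.0
eef_pos: [0.5146, 0.1785, 0.1673]
ee_rot: [3.141, 0.0, -0.142]
force: [-0.6, 0.0, 0.5]
width: 0.0876
gripper_force: 0.0
```

Call:
play_rows --pt "0 0 0" --pt "0 0 0" --pt "0 0 0" --pt "0 0 0" --pt "0 0 0" --twist '[0,0,0,0,0]' --fingers 0 --newtons 30

```text
t: 5.62
eef_pos: [0.5148, 0.1783, 0.1684]
ee_rot: [-3.141, -0.0, -0.143]
force: [-0.0, -0.5, 0.0]
width: 0.0429
gripper_force: 0.5
```

Call:
play_rows --pt "0 0 0" --pt "0 0 0" --pt "0 0 0" --pt "0 0 -0.2" --pt "0 0 -0.4" --twist '[0,0,0,0,0]'

```text
t: 6.25
eef_pos: [0.5142, 0.1782, 0.1827]
ee_rot: [3.141, 0.002, -0.143]
force: [-0.1, 0.6, -3.3]
width: 0.032
gripper_force: 29.9
```

Call:
play_rows --pt "0 0.3 0" --pt "0 0.7 0" --pt "-0.1 0.9 0" --pt "-0.1 0.9 0" --pt "-0.1 0.9 0" --pt "-0.1 0.9 0" --pt "-0.1 0.9 0" --pt "-0.1 0.9 0" --twist '[0,0,0,0,0,0,0,0]'

```text
t: 7.25
eef_pos: [0.4767, 0.0205, 0.1831]
ee_rot: [-3.141, -0.0, -0.143]
force: [0.7, -0.4, -3.1]
width: 0.0321
gripper_force: 29.9
```

Call:
play_rows --pt "0 0.9 0" --pt "0 0.7 0" --pt "0 0.4 0" --pt "0 0 0" --pt "0 0 0.2" --pt "0 0 0.2" --pt "0 0 0.1" --pt "0 0 0" --twist '[0,0,0,0,0,0,0,0]'

```text
t: 8.25
eef_pos: [0.4699, -0.0273, 0.1702]
ee_rot: [3.141, 0.001, -0.142]
force: [0.2, 0.2, -4.3]
width: 0.0321
gripper_force: 29.9
```

Call:
play_rows --pt "0 0 0.05" --pt "0 0 0.04" --pt "0 0 0" --twist '[0,0,0]'

```text
t: 8.62
eef_pos: [0.47, -0.0275, 0.1683]
ee_rot: [-3.142, -0.0, -0.143]
force: [0.3, 0.2, -4.4]
width: 0.0319
gripper_force: 29.9
```

Call:
play_rows --pt "0 0 0.04" --pt "0 0 0.04" --pt "0 0 0.02" --pt "0 0 0" --twist '[0,0,0,0]'

```text
t: 9.12
eef_pos: [0.4718, -0.0278, 0.168]
ee_rot: [3.142, -0.004, -0.142]
force: [-0.4, -2.2, 12.0]
width: 0.0319
gripper_force: 30.0
```

Call:
play_rows --pt "0 0 -0.06" --pt "0 0 0" --pt "0 0 0" --pt "0 0 0" --pt "0 0 0" --pt "0 0 -0.5" --pt "0 0 -0.8" --pt "0 0 -0.8" --twist '[0,0,0,0,0,0,0,0]' --fingers 0.9

```text
t: 10.12
eef_pos: [0.4702, -0.0275, 0.2213]
ee_rot: [-3.142, -0.001, -0.143]
force: [-0.7, 0.3, -0.1]
width: 0.0789
gripper_force: 0.0
```

Call:
play_rows --pt "0 -0.5 -0.2" --pt "0 -1 0" --pt "0 -1 0" --pt "0 -1 0" --pt "0 -1 0" --pt "0 -1 0" --pt "0 -1 0" --pt "0 -1 0" --twist '[0,0,0,0,0,0,0,0]'

```text
t: 11.12
eef_pos: [0.4965, 0.1596, 0.2246]
ee_rot: [3.141, 0.0, -0.143]
force: [0.4, -0.8, 0.8]
width: 0.079
gripper_force: 0.0
```

Call:
play_rows --pt "0 -0.3 0.5" --pt "0 0 1" --pt "0 0 1" --pt "0 0 0" --twist '[0,0,0,0]'

```text
t: 11.62
eef_pos: [0.4963, 0.1645, 0.16]
ee_rot: [3.138, 0.004, -0.143]
force: [0.3, 0.5, 0.8]
width: 0.0788
gripper_force: 0.0
```

```bash
python3 - <<'E'
from h import *
f=wgrab();print(f['T'].round(3))
cv2.imwrite('pics/w2.png',f['pixels'][:,:,::-1])
wbox(f,'column',.008);wbox(f,'riser',.046);wbox(f,'amber_bottle',.1)
E
```

```text
[[-0.143 -0.951 -0.273  0.57 ]
 [-0.99   0.139  0.036  0.155]
 [ 0.004  0.276 -0.961  0.299]
 [ 0.     0.     0.     1.   ]]
column 0.86 [306. 110.  28.  64.] [0.5932 0.1566 0.008 ]
riser 0.78 [316.  45. 288.  90.] [0.6339 0.1434 0.046 ]
amber_bottle 0.8 [563. 235. 153. 112.] [ 4.948e-01 -2.000e-04  1.000e-01]
```

View pics/w2.png

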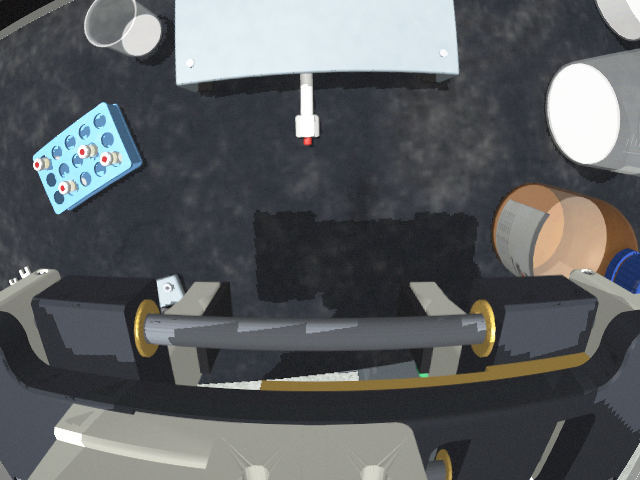

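The wrist view shows the nut from (307,115) to (307,137), plug at (307,142), tube to (306,74), bottle standing aside at (563,235).

```bash
python3 - <<'E'
from h import *
f=wgrab()
for q in [(306,80),(307,115),(307,137),(307,145)]:print(q,watz(f,*q,.008))
print([watz(f,*q,.046).tolist() for q in [(177,83),(457,73)]])
E
```

```text
(306, 80) [0.6199 0.155  0.008 ]
(307, 115) [0.592  0.1583 0.008 ]
(307, 137) [0.5747 0.1608 0.008 ]
(307, 145) [0.5685 0.1617 0.008 ]
[[0.6298, 0.2453, 0.046], [0.6092, 0.0475, 0.046]]
```

Call:
play_rows --pt "0.86 -0.08 0.3" --pt "0.86 -0.08 0.5" --pt "0.86 -0.07 0.5" --pt "0.86 -0.07 0.7" --pt "0 0 0.9" --pt "0 0 0.9" --pt "0 0 0.9" --pt "0 0 0.5" --twist '[0,0,0,0,0,0,0,0]' --fingers 0.5

```text
t: 12.88
eef_pos: [0.584, 0.1607, 0.0319]
ee_rot: [3.141, 0.0, -0.143]
force: [0.8, 0.3, -0.8]
width: 0.0439
gripper_force: 0.0
```

Call:
play_rows --pt "0 0 0.2" --pt "0 0 0.1" --pt "0 0 0" --twist '[0,0,0]'

```text
t: 13.25
eef_pos: [0.5843, 0.1609, 0.0254]
ee_rot: [-3.141, -0.001, -0.143]
force: [0.3, -0.4, 0.2]
width: 0.0439
gripper_force: 0.0
```

Call:
play_rows --pt "0 0 0.14" --pt "0 0 0" --pt "0 0 0" --pt "0 0 0" --pt "0 0 0" --pt "0 0 0" --pt "0 0 0" --twist '[0,0,0,0,0,0,0]' --fingers 0 --newtons 25

```text
t: 14.12
eef_pos: [0.5838, 0.1606, 0.0213]
ee_rot: [3.141, 0.0, -0.143]
force: [-1.9, 0.6, 1.7]
width: 0.0159
gripper_force: 25.0
```

Gripped at 15.9 mm. Now I pull it 150 mm along tool -x.

Call:
play_rows --pt "-0.3 0 -0.04" --pt "-0.7 0 0" --pt "-0.9 0 0" --pt "-0.9 0 0" --pt "-0.9 0 0" --pt "-0.9 0 0" --pt "-0.9 0 0" --pt "-0.6 0 0" --twist '[0,0,0,0,0,0,0,0]'

```text
t: 15.12
eef_pos: [0.4313, 0.1824, 0.0224]
ee_rot: [-3.141, 0.0, -0.142]
force: [1.1, 0.3, -0.7]
width: 0.016
gripper_force: 25.0
```

Call:
play_rows --pt "-0.2 0 0.02" --pt "0 0 0" --pt "0 0 0" --twist '[0,0,0]'

```text
t: 15.5
eef_pos: [0.4285, 0.1832, 0.0218]
ee_rot: [-3.142, -0.0, -0.143]
force: [-1.2, 0.5, -0.3]
width: 0.0162
gripper_force: 25.0
```

Call:
play_rows --pt "0 0 0" --pt "0 0 0" --pt "0 0 0" --pt "0 0 0" --pt "0 0 -0.6" --pt "0 0 -1" --pt "0 0 -1" --pt "0 0 -0.6" --twist '[0,0,0,0,0,0,0,0]' --fingers 0.4

```text
t: 16.5
eef_pos: [0.4284, 0.1834, 0.1031]
ee_rot: [-3.14, -0.001, -0.143]
force: [0.5, 0.1, 0.3]
width: 0.0353
gripper_force: 0.0
```

```bash
python3 - <<'E'
from h import *
f=wgrab();print(f['T'][:3,3].round(3))
cv2.imwrite('pics/w3.png',f['pixels'][:,:,::-1])
wbox(f,'column',.008)
m=models.silhouettes('column','wrist')[0];v,u=np.nonzero(m['pixels']);P=np.array([watz(f,a,b,.008)[:2] for a,b in zip(u,v)])
c=P.mean(0);w=np.linalg.svd(P-c,full_matrices=False)[2][0];s=(P-c)@w
print(c,np.arctan2(w[1],w[0]),s.min(),s.max(),c+w*s.min(),c+w*s.max())
E
```

```text
[0.501 0.173 0.242]
column 0.75 [316. 146.  34. 268.] [0.4977 0.1727 0.008 ]
column 0.27 [ 61.  74. 114. 132.] [0.589  0.3476 0.008 ]
[0.49998621 0.17298335] 2.998426184617996 -0.08694073560916472 0.08959326483066075 [0.58603747 0.16057883] [0.41130956 0.18576633]
```

View pics/w3.png

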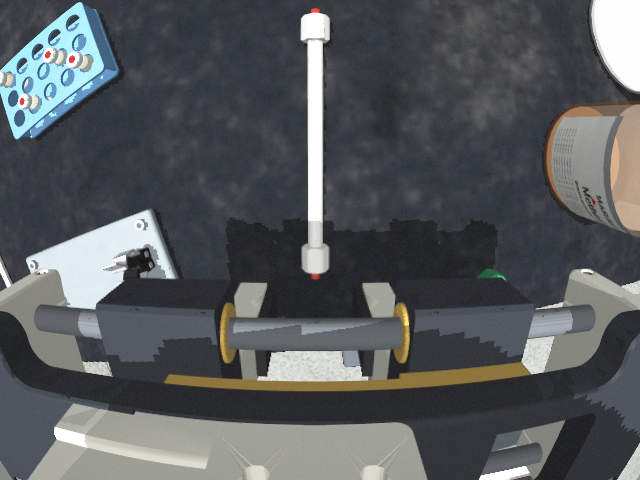

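The column lies free from (315,15) to (316,275), parallel to the tool, with its middle about 73 mm ahead of the TCP.

Call:
play_rows --pt "0.7 0 0" --pt "0.8 0 0" --pt "0.8 0 0" --pt "0.63 0 0" --pt "0 0 0.8" --pt "0 0 0.9" --pt "0 0 0.9" --pt "0 0 0.5" --twist '[0,0,0,0,0,0,0,0]'

```text
t: 17.65
eef_pos: [0.5006, 0.1721, 0.0229]
ee_rot: [3.14, 0.001, -0.143]
force: [0.4, 0.2, 0.5]
width: 0.0351
gripper_force: 0.0
```

Call:
play_rows --pt "0 0 0.1" --pt "0 0 0.06" --pt "0 0 0" --twist '[0,0,0]'

```text
t: 18.02
eef_pos: [0.5009, 0.173, 0.0209]
ee_rot: [-3.141, -0.001, -0.143]
force: [0.5, -0.1, -0.5]
width: 0.0352
gripper_force: 0.0
```

Call:
play_rows --pt "0 0 0" --pt "0 0 0" --pt "0 0 0" --pt "0 0 0" --pt "0 0 0" --pt "0 0 0" --pt "0 0 -0.3" --pt "0 0 -0.5" --twist '[0,0,0,0,0,0,0,0]' --fingers 0 --newtons 60

```text
t: 19.02
eef_pos: [0.5002, 0.1724, 0.0405]
ee_rot: [3.141, 0.001, -0.143]
force: [0.0, 0.3, -0.7]
width: 0.0074
gripper_force: 60.0
```

Call:
play_rows --pt "0 0 -0.9" --pt "0 0 -0.9" --pt "0 0 -0.9" --pt "0 0 -0.5" --pt "0 0 0" --pt "0 0 0" --pt "0 0 0" --pt "0 0 0" --twist '[0,0,0.5,0.9,0.9,0.9,0.9,0.9]'

```text
t: 20.02
eef_pos: [0.5005, 0.1727, 0.1211]
ee_rot: [-3.141, 0.0, -0.897]
force: [-0.6, 0.6, -1.8]
width: 0.0078
gripper_force: 60.0
```

Call:
play_rows --pt "0 0 0" --pt "0 0 0" --pt "0 0 0" --pt "0 0 0" --pt "0 0 0" --twist '[0.9,0.9,0.9,0.9,0]'

```text
t: 20.65
eef_pos: [0.5005, 0.1727, 0.121]
ee_rot: [-3.141, 0.0, -1.432]
force: [-0.6, 0.9, -1.7]
width: 0.0076
gripper_force: 60.0
```

```bash
python3 - <<'E'
from h import *
f=imaging.grab_frame('side');g=imaging.grab_frame('scene')
a=cv2.resize(f['pixels'][295:375,295:375],(400,400),interpolation=3)
b=cv2.resize(g['pixels'][270:350,220:320][:,:,:],(400,320),interpolation=3)
b=np.vstack([b,np.zeros((80,400,3),np.uint8)])
w=wgrab();c=w['pixels']
o=np.hstack([a,b]);cv2.imwrite('pics/r.png',o[:,:,::-1])
m=models.silhouettes('column','wrist')
s=arm.get_state()['eef_pos']
for k in m[:1]:
    v,u=np.nonzero(k['pixels']);P=np.array([watz(w,a,b,s[2]-.013)[:2] for a,b in zip(u,v)]);q=P.mean(0);d=np.linalg.svd(P-q,full_matrices=False)[2][0]
    t=(P-q)@d;print(k['confidence'],q,np.arctan2(d[1],d[0]),q+d*t.min(),q+d*t.max())
E
```

```text
0.74 [0.50679214 0.13255571] 1.7105246432200931 [0.51316786 0.08722361] [0.49537118 0.21375995]
```

View pics/r.png

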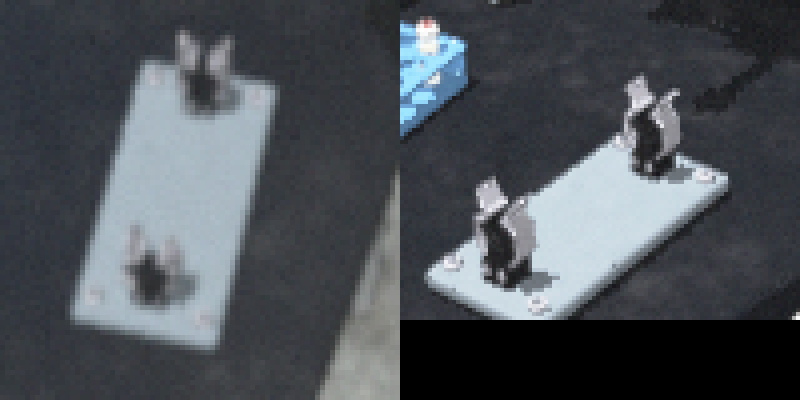

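Left (side view, 5x): plate corners (140,60),(275,88),(215,350),(72,320), jaw lips (185,38)/(225,42) and (132,235)/(170,240). Right (scene, 4x): lips (636,80)/(673,97) and (488,183)/(522,203).

```bash
python3 - <<'E'
from h import *
f=imaging.grab_frame('side');g=imaging.grab_frame('scene')
S=lambda x,y,z:atz(f,295+x/5-.4,295+y/5-.4,z)[:2]
C=lambda x,y,z:atz(g,220+(x-400)/4-.4,270+y/4-.4,z)[:2]
from scipy.optimize import least_squares
pl=[(140,62),(275,90),(215,348),(74,318)]
lp=[(186,37),(224,41),(132,234),(171,238)]
lc=[(636,80),(673,95),(488,183),(522,203)]
def an(a,b): d=a-b;return np.arctan2(d[1],d[0])
r=np.array([S(*p,.011) for p in pl]);print('plate',r.mean(0),an(r[2]+r[3],r[0]+r[1])-np.pi/2)
for F,L in((S,lp),(C,lc)):
    q=np.array([F(*p,.055) for p in L]);print('lips',q.mean(0),an(q[2]+q[3],q[0]+q[1])-np.pi/2,np.linalg.norm(q[0]+q[1]-q[2]-q[3])/2,np.linalg.norm(q[0]-q[1]),np.linalg.norm(q[2]-q[3]))
# joint pixel fit of rest pose: plate corners (side,scene) + lips
obs=[(f,S,pl,[(32,-68,11),(-32,-68,11),(-32,68,11),(32,68,11)],5,295,295,0),
 (g,C,[(427,278),(612,140),(728,182)],[(32,68,11),(32,-68,11),(-32,-68,11)],4,220,270,400)]
for L,ff,sc,a,b,o in((lp,f,5,295,295,0),(lc,g,4,220,270,400)):
    # midpoints of lip pairs
    M=[((L[0][0]+L[1][0])/2,(L[0][1]+L[1][1])/2),((L[2][0]+L[3][0])/2,(L[2][1]+L[3][1])/2)]
    obs.append((ff,None,M,[(0,-50,55),(0,50,55)],sc,a,b,o))
def res(p,sel=None):
    o=[];c,s=np.cos(p[2]),np.sin(p[2])
    for ff,_,px,X,sc,a,b,off in obs:
        for (u,v),(x,y,z) in zip(px,X):
            x,y,z=x/1e3,y/1e3,z/1e3
            pu,pv=proj(ff,(p[0]+c*x-s*y,p[1]+s*x+c*y,z)); o+=[pu-(a+(u-off)/sc-.4),pv-(b+v/sc-.4)]
    return np.array(o)
k=least_squares(res,[.433,.355,.137]);print(k.x,res(k.x).round(1))
E
```

```text
plate [0.43408297 0.35590574] 0.15024814967267774
lips [0.43490213 0.35161573] 0.1332138813448085 0.10272448985236372 0.01700352472379599 0.016214714350309436
lips [0.43382728 0.3533506 ] 0.14532521431422873 0.10130482385657329 0.021217907201719094 0.02094494399468872
[0.43375064 0.35504633 0.15522943] [ 0.1 -0.2  0.2 -1.   1.1  0.  -0.4  0.2 -1.2 -0.5  1.9 -2.1  0.7 -1.5
 -0.7  1.7  0.6  1.1 -1.1  0.4 -0.3  0.3]
```

Call:
play_rows --pt "-0.6 0.1 0" --pt "-1 0.22 0" --pt "-1 0.22 0" --pt "-1 0.22 0" --pt "-1 0.22 0" --pt "-1 0.22 0" --pt "-1 0.22 0" --pt "-0.93 0.22 0" --twist '[0,0,0,0,0,0,0,0]'

```text
t: 21.95
eef_pos: [0.4333, 0.3551, 0.1203]
ee_rot: [-3.142, 0.0, -1.432]
force: [0.7, 0.1, -1.1]
width: 0.0074
gripper_force: 60.0
```

Call:
play_rows --pt "0 0 0.5" --pt "0 0 0.7" --pt "0 0 0" --pt "0 0 0" --twist '[0,0,0,0]'

```text
t: 22.45
eef_pos: [0.4342, 0.3535, 0.0905]
ee_rot: [-3.142, -0.0, -1.433]
force: [0.1, -0.2, -0.8]
width: 0.0074
gripper_force: 60.0
```

```bash
python3 - <<'E'
from h import *
f=imaging.grab_frame('side');g=imaging.grab_frame('scene');w=wgrab()
a=cv2.resize(f['pixels'][290:380,290:380],(400,400),interpolation=3)
b=cv2.resize(g['pixels'][260:360,220:320],(400,400),interpolation=3)
cv2.imwrite('pics/r2.png',np.hstack([a,b])[:,:,::-1])
s=arm.get_state();print(s['eef_pos'],s['ee_rot'])
p=s['eef_pos'].copy();p[2]-=.013
R=Ro.from_euler('xyz',s['ee_rot']).as_matrix()
for q in (-.066,0,.066):
    X=p+R[:,0]*q;u=proj(f,X);v=proj(g,X);print(q,(np.array(u)-290)*400/90,(np.array(v)-[220,260])*4)
E
```

```text
[0.43436592 0.35368362 0.0909364 ] [-3.14088953e+00  7.08258706e-04 -1.43299994e+00]
-0.066 [147.45584053 235.08399331] [ 73.00787616 200.92898623]
0 [179.5191511  115.78726445] [178.57420576 130.58324997]
0.066 [208.5986988    7.59210759] [272.53290974  67.97243234]
```

View pics/r2.png

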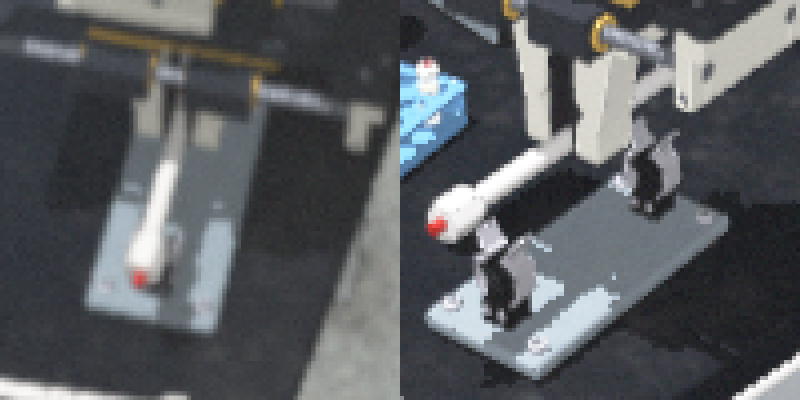

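Call:
play_rows --pt "0 -0.03 0.3" --pt "0 0 0.3" --pt "0 0 0.2" --pt "0 0 0.1" --pt "0 0 0.1" --pt "0 0 0.1" --pt "0 0 0.1" --twist '[0,0,0,0,0,0,0]'

```text
t: 23.48
eef_pos: [0.4352, 0.3539, 0.061]
ee_rot: [-3.141, 0.0, -1.432]
force: [-2.9, -2.0, 12.7]
width: 0.0078
gripper_force: 60.0
```

Call:
play_rows --pt "0 0 0.1" --pt "0 0 0.1" --pt "0 0 0.1" --pt "0 0 0" --twist '[0,0,0,0]'

```text
t: 23.98
eef_pos: [0.4347, 0.3536, 0.0525]
ee_rot: [3.142, 0.0, -1.433]
force: [0.1, 0.1, -2.1]
width: 0.0077
gripper_force: 60.0
```

Call:
play_rows --pt "0 0 0.06" --pt "0 0 0.06" --pt "0 0 0" --twist '[0,0,0]'

```text
t: 24.35
eef_pos: [0.4349, 0.3537, 0.0521]
ee_rot: [-3.141, 0.0, -1.432]
force: [-8.2, -4.0, 23.2]
width: 0.0074
gripper_force: 60.0
```

Call:
play_rows --pt "0 0 -0.1" --pt "0 0 0" --pt "0 0 0" --pt "0 0 0" --pt "0 0 0" --pt "0 0 -0.5" --pt "0 0 -1" --pt "0 0 -1" --twist '[0,0,0,0,0,0,0,0]' --fingers 0.4 --newtons 30

```text
t: 25.35
eef_pos: [0.4349, 0.3537, 0.1163]
ee_rot: [-3.141, 0.0, -1.433]
force: [-0.1, 0.6, -1.0]
width: 0.0347
gripper_force: 0.0
```

Call:
play_rows --pt "0 0 -1" --pt "0 0 -1" --pt "0 0 -1" --pt "1 0 0" --pt "1 0 0" --pt "1 0 0" --pt "1 0 0" --pt "1 0 0" --twist '[0,0,0,0,0,-0.9,-0.9,-0.9]' --fingers 0.9

```text
t: 26.35
eef_pos: [0.4613, 0.2298, 0.1892]
ee_rot: [3.14, -0.0, -1.024]
force: [0.3, -0.3, -0.1]
width: 0.0791
gripper_force: 0.0
```

```bash
python3 - <<'E'
from h import *
f=imaging.grab_frame('side');g=imaging.grab_frame('scene');w=wgrab()
a=cv2.resize(f['pixels'][290:380,290:380],(400,400),interpolation=3)
b=cv2.resize(g['pixels'][260:360,220:320],(400,400),interpolation=3)
cv2.imwrite('pics/r3.png',np.hstack([a,b])[:,:,::-1])
for c,F in(('side',f),('scene',g)):
    for m in models.silhouettes('column',c)[:1]:
        v,u=np.nonzero(m['pixels']);P=np.array([atz(F,x,y,.040)[:2] for x,y in zip(u,v)]);q=P.mean(0);d=np.linalg.svd(P-q,full_matrices=False)[2][0];t=(P-q)@d
        print(c,m['confidence'],q,np.arctan2(d[1],d[0]),q+d*t.min(),q+d*t.max())
    for m in models.boxes_of('amber_bottle',c)[:1]:print(m)
s=arm.get_state();print(s['t'],s['eef_pos'],s['ee_rot'])
E
```

```text
side 0.67 [0.43369188 0.36197963] 1.7057567978843364 [0.44644899 0.26802943] [0.4224264  0.44494461]
{'extent': [364.2, 197.7, 28.7, 47.4], 'confidence': 0.68}
scene 0.66 [0.67205015 0.29644229] 2.5188921322987077 [0.73182568 0.25352383] [0.6147389  0.33759141]
{'extent': [377.9, 224.1, 37.3, 71.0], 'confidence': 0.92}
26.7 [0.46155973 0.23230481 0.18961927] [ 3.14123928e+00 -3.28682081e-05 -1.02903525e+00]
```

View pics/r3.png

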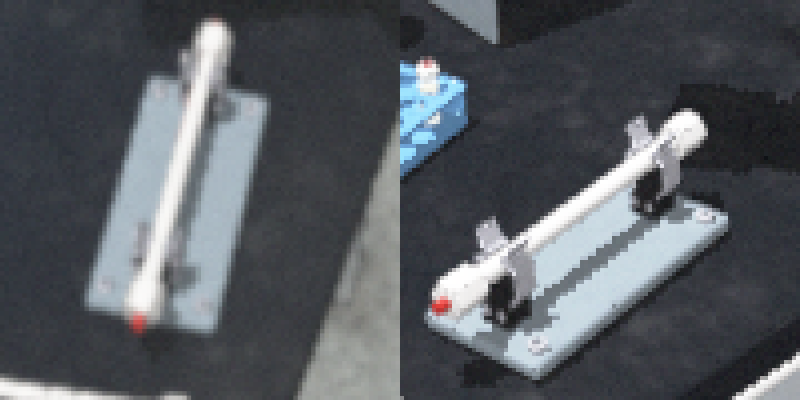

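Both jaw pairs hold the tube: nuts at (145,300) and (212,40) on the left, (455,290) and (685,132) on the right. Now I fetch the bottle.

Call:
play_rows --pt "0 0 -0.4" --pt "0 0 -0.5" --pt "0 0 -0.5" --pt "0 0 0" --pt "0 0 0" --pt "0 0 0" --pt "0 0 0" --pt "0 0 0" --twist '[-0.8,-0.9,-0.9,-0.9,-0.9,-0.9,-0.6,0]'

```text
t: 27.7
eef_pos: [0.4615, 0.2328, 0.2247]
ee_rot: [3.141, 0.0, -0.143]
force: [0.0, 0.2, 0.0]
width: 0.0791
gripper_force: 0.0
```

Call:
play_rows --pt "0.2 0.8 0" --pt "0.2 0.95 0" --pt "0.2 0.95 0" --pt "0.2 0.95 0" --pt "0.2 0.95 0" --pt "0.2 0.95 0" --pt "0.2 0.95 0" --pt "0.2 0.95 0" --twist '[0,0,0,0,0,0,0,0]'

```text
t: 28.7
eef_pos: [0.4745, 0.0408, 0.2248]
ee_rot: [3.142, 0.0, -0.145]
force: [0.6, 0.7, -0.4]
width: 0.0787
gripper_force: 0.0
```

Call:
play_rows --pt "0.2 0.95 0" --pt "0 0.9 0" --pt "0 0.5 0" --pt "0 0 0" --pt "0 0 0" --twist '[0,0,0,0,0]'

```text
t: 29.32
eef_pos: [0.4715, -0.0164, 0.2249]
ee_rot: [-3.141, -0.0, -0.143]
force: [0.4, -0.8, 0.2]
width: 0.0789
gripper_force: 0.0
```

Call:
play_rows --pt "0 0.45 0" --pt "0 0 0.6" --pt "0 0 0.8" --pt "0 0 0.7" --pt "0 0 0.15" --pt "0 0 0" --twist '[0,0,0,0,0,0]'

```text
t: 30.08
eef_pos: [0.4698, -0.0277, 0.1683]
ee_rot: [3.141, 0.001, -0.143]
force: [-0.0, -0.2, 0.1]
width: 0.0788
gripper_force: 0.0
```

Call:
play_rows --pt "0 0 0" --pt "0 0 0" --pt "0 0 0" --pt "0 0 0" --pt "0 0 0" --pt "0 0 0" --pt "0 0 0" --pt "0 0 0" --twist '[0,0,0,0,0,0,0,0]' --fingers 0 --newtons 30

```text
t: 31.08
eef_pos: [0.4699, -0.0279, 0.1687]
ee_rot: [3.141, -0.0, -0.143]
force: [0.4, -2.1, 3.1]
width: 0.0322
gripper_force: 30.0
```

Call:
play_rows --pt "0 0 -0.2" --pt "0 0 -0.4" --pt "0 0 0" --twist '[0,0,0]'

```text
t: 31.45
eef_pos: [0.4704, -0.0274, 0.1844]
ee_rot: [-3.141, -0.002, -0.143]
force: [0.9, -0.5, -4.0]
width: 0.0319
gripper_force: 29.9
```

Call:
play_rows --pt "0.1 -0.4 0" --pt "0.1 -0.8 0" --pt "0.1 -0.9 0" --pt "0.1 -0.9 0" --pt "0.1 -0.9 0" --pt "0.07 -0.9 0" --pt "0 -0.9 0" --pt "0 -0.9 0" --twist '[0,0,0,0,0,0,0,0]'

```text
t: 32.45
eef_pos: [0.5075, 0.1351, 0.1835]
ee_rot: [3.141, 0.0, -0.143]
force: [-0.1, -0.4, -3.8]
width: 0.0323
gripper_force: 29.9
```

Call:
play_rows --pt "0 -0.8 0" --pt "0 -0.6 0" --pt "0 -0.4 0" --pt "0 0 0" --pt "0 0 0.3" --pt "0 0 0.2" --pt "0 0 0.08" --pt "0 0 0" --twist '[0,0,0,0,0,0,0,0]'

```text
t: 33.45
eef_pos: [0.5139, 0.1779, 0.169]
ee_rot: [3.141, -0.0, -0.143]
force: [0.2, 0.2, -4.1]
width: 0.0322
gripper_force: 29.9
```

Call:
play_rows --pt "0 0 0.04" --pt "0 0 0.03" --pt "0 0 0" --twist '[0,0,0]'

```text
t: 33.83
eef_pos: [0.5146, 0.1781, 0.1686]
ee_rot: [-3.141, -0.002, -0.142]
force: [-1.0, -2.3, 5.6]
width: 0.0321
gripper_force: 30.0
```

Contact. I release it and rise clear.

Call:
play_rows --pt "0 0 -0.02" --pt "0 0 0" --pt "0 0 0" --pt "0 0 0" --pt "0 0 0" --pt "0 0 -0.5" --pt "0 0 -0.8" --pt "0 0 -1" --twist '[0,0,0,0,0,0,0,0]' --fingers 0.9

```text
t: 34.83
eef_pos: [0.5138, 0.178, 0.2265]
ee_rot: [3.141, 0.0, -0.143]
force: [1.1, 0.8, 1.0]
width: 0.0788
gripper_force: 0.0
```

Call:
play_rows --pt "0 0 -1" --pt "0 0 -0.5" --pt "-0.8 0 0" --pt "-0.8 0 0" --pt "0 0 0" --pt "0 0 0" --twist '[0,0,0,0,0,0]'

```text
t: 35.58
eef_pos: [0.4737, 0.184, 0.2627]
ee_rot: [3.141, 0.0, -0.142]
force: [0.2, 0.8, 0.2]
width: 0.079
gripper_force: 0.0
```

```bash
python3 - <<'E'
from h import *
f=wgrab();a=cv2.resize(f['pixels'],(480,360))
s=imaging.grab_frame('side')['pixels'][200:380,215:375]
b=cv2.resize(s,(320,360))
cv2.imwrite('pics/end.png',np.hstack([a,b])[:,:,::-1]);q=arm.get_state();print(q['t'],q['eef_pos'],q['width'],q['force'])
E
```

```text
35.675 [0.47421862 0.18389131 0.26260472] 0.07888071972933469 [ 0.89236396 -0.78201024  0.0411929 ]
```

View pics/end.png

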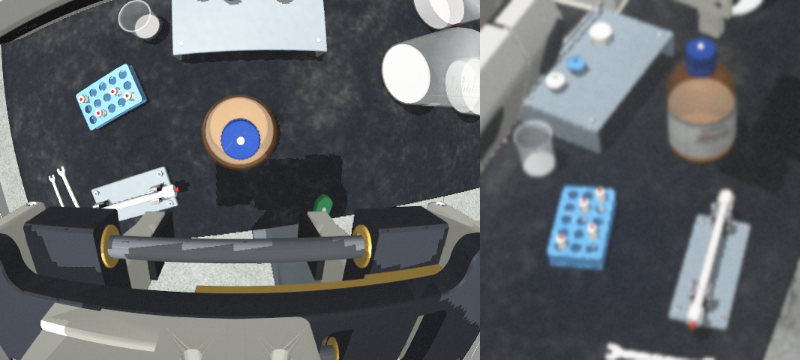

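The bottle stands upright at its old place (240,135 left; 700,110 right). The column is seated in the rest (710,260), and the bystanders are undisturbed.

```bash
python3 -c "
from station import arm
print(arm.job_done())"
```

```text
the job is handed in; nothing more can be done
None
```

The job is handed in at about 36 s of the 69 s allowed: pictures show the column snapped into both saddles, the amber bottle upright back in its place and the bystanders undisturbed; no verdict was returned.

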